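# Right the fallen pump bottle against the splash panel and work its pump

### The arm

A 6-joint arm with a two-finger parallel gripper is mounted at the origin on the work surface. World frame = base frame: x ahead of the robot, y to its left, z up, the work surface at z = 0. Lengths are in m, angles in rad, forces in N, time in s.
With the tool pointing down it reaches from about 0.25 to 0.775 m from the base axis. Payload 4 kg.
Tool frame: the origin (TCP) lies midway between the tips of the shut fingers; the grasp point (between the pads) lies 19 mm behind it; z points along the fingers, x is the direction in which the jaws open and shut, and the axes are right-handed (so a half turn about z gives the same grasp; the last joint's range is limited). The gripper opens to 94 mm and grips with 3 to 60 N. Pads are 16 mm wide; open, the fingers measure 119 mm over their backs; the gripper's body (75 mm by 177 mm) begins 78 mm behind the grasp point.
Start: joints at [-1.257, 0.087, 1.371, -0, 1.684, -0.103], TCP at [0.223, -0.503, 0.206] pointing down, gripper open.
Joint ranges: [-3.1, 3.1], [-0.76, 2.03], [0.27, 2.55], [-1.08, 4.22], [0.17, 2.65], [-2.57, 2.57]. Speed limits (rad/s): [2.79, 2.79, 3.14, 3.14, 3.14, 3.14].

### API

Orientations are given as [roll, pitch, yaw] about the fixed x, y, z axes, in that order (R = Rz(yaw) Ry(pitch) Rx(roll)).
In Python, from bench import * gives the robot as it stands.
- The arm moves only by the tool send_rows, never from a script. Its argument "rows" is one flat list of numbers, 7 for each row, row after row: the shift along the world's x, y, z in mm, then the turn, a rotation vector about the world's x, y, z in degrees, then the opening, from 0 (shut) to 1 (fully open). A call has exactly 8 rows; each row shifts and turns the commanded pose from where the row before left it; what a row does not reach is not made up. A row lasts 1/8 s, in which the tool goes at most 62.5 mm and 10.7 degrees, less where a joint would pass 70% of its speed; a pose out of reach is approached as far as the arm can. A call is refused whole if a number of a shift passes 62.5 or a number of a turn 10.7, either way. A call with a gripper value outside its range is refused whole. The fingers move at their own pace and stop on an object; the grip force is fixed at half the most. Time passes only in rows, so rows that do not move let the fingers close, or fill a call up. It gives the time, the measured TCP pose, the force and the opening at its end, in the units of the state.
- get_obs(): the state, without advancing time (a new reading comes with each control period).
- snapshot(name): name is "side" or "top" or "wrist"; returns a dict with "color" (384x512x3 uint8, red, green, blue), "intrinsics" (3x3 intrinsics, pixels), "distortion" ([k1, k2, p1, p2, k3] as OpenCV has them; the pictures are not rectified), "rvec" (rotation vector, rad) and "tvec" (3), from world to camera coordinates, as OpenCV has them; the wrist camera has in their place "T_tool_cam" (4x4, takes a point from camera to tool coordinates, whose origin is the TCP and whose axes are the tool frame's). Camera axes: x right, y down, z forward; pixel columns grow to the right and rows downward; lengths in m; the calibration is good to about 2 mm. A picture is of the moment at which its call begins: read the wrist's pose just before it. There is no depth.
- close_job(): hands the job in, once; it reports no verdict.
The state is a dict: "time": time; "joint_positions": joint angles; "qvel": joint speeds; "joint_torque": joint torques, N m; "tool_pos": TCP position; "ee_rot": TCP orientation; "wrist_force": force on the tool from outside, world axes, zero at the start; "wrist_torque": the same for the moment, N m; "width": finger opening in m.
Only numpy, scipy, OpenCV 4.12 (cv2) and the standard library are available. Lean on these libraries where they do the work, as an engineer would, in place of code of your own. Each camera call takes 0.05 s, during which the arm holds its last target.

### The job

The square pump bottle has fallen over on the lab bench with its top towards the white splash panel. Without lifting it off the bench (its foot stays down), raise its top end, push it against the panel and bring the bottle upright so that it stands on the bench in front of the panel; then press its plunger all the way down until it bottoms, let it spring back, and leave the bottle standing. Do not knock over the jar or the beaker.

Things in the scene. Friction and masses are not known exactly. Their poses are not given: they have to be found in the camera images.
- bottle: White pump bottle, 0.5 kg, lying on one flat side, top towards the panel (within 17 degrees of square), axis 36 mm up. Origin: centre of its foot; z runs from foot to top, x and y square to its sides. Along z: square body 72 x 72 mm to 120 mm, cone to 145, grey collar to 170, plunger to 192. Centre of mass about 70 mm from the foot: it rights itself once under about 25 degrees from upright
- collar (a point): centre of the bottle's round grey collar (40 mm in diameter, from 143 to 170 mm above the foot), on the axis 157 mm from the foot: the place to pinch; the bottle can swivel in a light pinch (about 20 N); axes as the bottle's
- plunger_top (a point): centre of the flat end of the round white plunger (34 mm in diameter, chamfered to 24 mm at its end), 192 mm from the foot when not pressed; moves with the plunger, which gives way when pushed
- plunger (a joint): how far the plunger is pressed in: 0 out, 0.014 m fully down on its stop; spring from about 3 N at the start to 8 N at the stop
- panel: Fixed upright white splash panel, 320 mm long, 200 mm high, 12 mm thick. Origin: at bench level, middle of the foot of its flat front face; its y axis points out of that face, towards the bottle; x runs along the face, z up. Brackets and foot are behind it (-y)
- jar: Amber jar with black lid, 60 mm in diameter, 85 mm high, standing on the bench beyond the bottle's foot; origin at the centre of its underside, z up; to be left standing
- beaker: Glass beaker, 72 mm across the rim, 95 mm high, standing on the bench near the panel's far (+x) end; origin at the centre of its underside, z up; to be left standing
Mind the look-alikes: they are no part of the job. What is shaped like the bottle but brown, orange or red is not meant.

How it is judged:
By the outcome, as a careful person would: the job done as asked, in the order asked, and still so for the second after the job is handed in, with the robot touching nothing.
It also fails if it takes over 50 s, if anything falls off the work surface, if the arm or the gripper's body presses on something with over 40 N, if the wrist force passes 120 N, or if a joint passes its speed limit or range.

## Working session

There is one attempt and no reset: what is moved stays moved. The work goes in short steps, Python scripts to look and compute and a tool call to move; the robot and the scene stay as the last step left them, time stands still between calls to the robot, and variables do not carry over. Pictures are saved under pics/ and viewed, and the job is handed in when it is done.

Besides the shell and the picture viewer there is one more tool, called after ">>>" by a JSON object that holds its "fn" and its "kwargs", one argument or row to a line. send_rows: Moves the arm, as the interface text tells. Its arguments: {"type":"object","properties":{"rows":{"type":"array","items":{"type":"number"}}},"required":["rows"]}

```bash
mkdir -p pics; ls; cat > h.py <<'E'
from bench import *
import numpy as np, cv2
def take(n,f):
    s=snapshot(n); cv2.imwrite('pics/'+f,cv2.cvtColor(s['color'],cv2.COLOR_RGB2BGR))
    np.savez('pics/'+f+'.npz',**{k:np.array(v) for k,v in s.items()}); return s
def ray(s,uv):
    K=np.array(s['intrinsics'],float);D=np.array(s['distortion'],float)
    n=cv2.undistortPoints(np.array(uv,float).reshape(-1,1,2),K,D).reshape(-1,2)
    R=cv2.Rodrigues(np.array(s['rvec'],float))[0];t=np.array(s['tvec'],float).ravel()
    c=-R.T@t; d=(R.T@np.c_[n,np.ones(len(n))].T).T
    return c,d
def onz(s,uv,z):
    c,d=ray(s,uv); return c+d*((z-c[2])/d[:,2])[:,None]
def proj(s,P):
    return cv2.projectPoints(np.array(P,float).reshape(-1,3),np.array(s['rvec'],float),np.array(s['tvec'],float),np.array(s['intrinsics'],float),np.array(s['distortion'],float))[0].reshape(-1,2)
E
python3 - <<'E'
from h import *
o=get_obs();print(o)
for n in ['side','top']:
    s=take(n,n+'0.png'); print(n,ray(s,[[256,192]]))
E
```

```text
pics
{'time': 0.0, 'joint_positions': array([-1.25710774e+00,  8.79475078e-02,  1.37227411e+00, -3.30834691e-06,
        1.68357847e+00, -1.03073546e-01]), 'qvel': array([-0.00171451,  0.00023857, -0.00098587, -0.00076097,  0.00108102,
       -0.00035526]), 'joint_torque': array([-1.04257986e-03, -3.40181994e+01, -3.02428615e+01,  7.17528211e-02,
        3.27805371e-02, -1.74672628e-04]), 'tool_pos': array([ 0.22247728, -0.50238939,  0.2042982 ]), 'ee_rot': array([-3.14136880e+00,  2.19605929e-03, -1.15403431e+00]), 'wrist_force': array([ 0.06155233, -0.0486358 ,  0.10062985]), 'wrist_torque': array([-0.02407982, -0.02345161, -0.04763146]), 'width': 0.09430311998162831}
side (array([ 0.92422818, -0.45494054,  0.75966584]), array([[-0.43125867,  0.43975031, -0.78781224]]))
top (array([ 0.43409054, -0.06612891,  1.11804441]), array([[ 0.10199103,  0.02435628, -0.99449117]]))
```

View pics/side0.png

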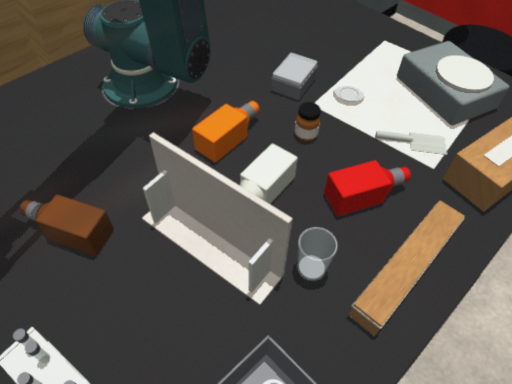

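View pics/top0.png

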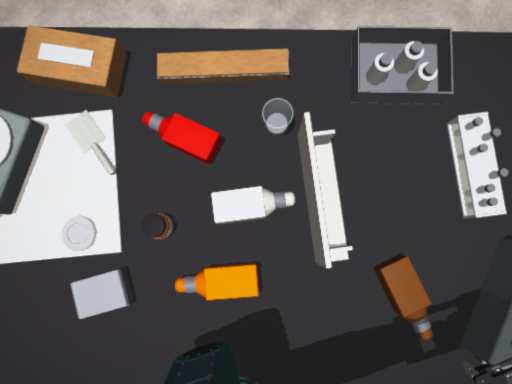

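```bash
python3 - <<'E'
import cv2
a=cv2.imread('pics/top0.png')[90:280,130:370]; cv2.imwrite('pics/topz.png',cv2.resize(a,None,fx=3.3,fy=3.1,interpolation=cv2.INTER_CUBIC)[:600])
a=cv2.imread('pics/side0.png')[90:300,130:350]; cv2.imwrite('pics/sidez.png',cv2.resize(a,None,fx=2.8,fy=2.8,interpolation=cv2.INTER_CUBIC))
from h import *
s=np.load('pics/top0.png.npz')
for n,uv,z in [('body corners',[[212,191],[262,187],[266,217],[215,222]],.072),('collar',[[280,200]],.036),('ptop',[[294,199]],.036),('panel top ends',[[300,115],[326,266]],.2),('jar',[[155,225]],.085),('beaker rim',[[278,113]],.095)]:
    print(n,onz(s,uv,z).round(4).tolist())
E
```

```text
body corners [[0.5414, 0.0614, 0.072], [0.5533, -0.0541, 0.072], [0.4842, -0.0649, 0.072], [0.47, 0.052, 0.072]]
collar [[0.5272, -0.0972, 0.036]]
ptop [[0.5303, -0.1305, 0.036]]
panel top ends [[0.6896, -0.1303, 0.2], [0.3836, -0.1864, 0.2]]
jar [[0.4594, 0.1873, 0.085]]
beaker rim [[0.7226, -0.0871, 0.095]]
```

View pics/topz.png

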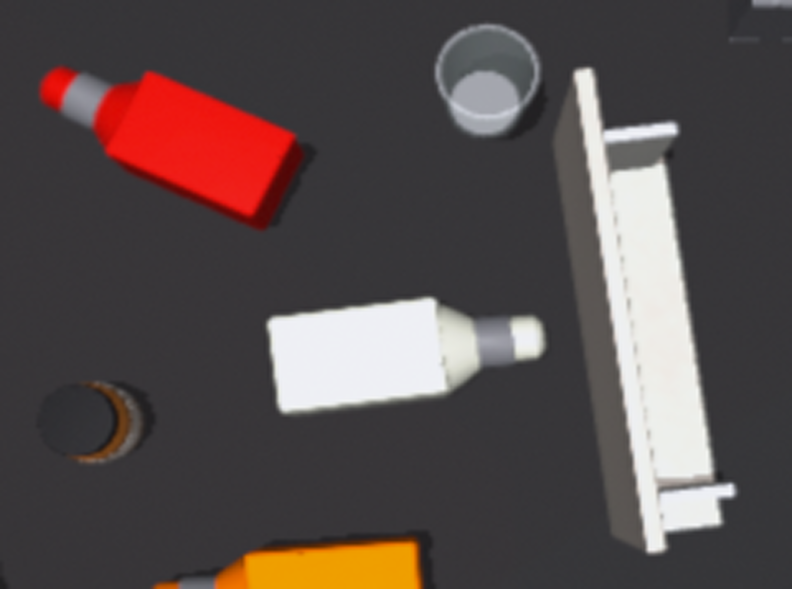

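View pics/sidez.png

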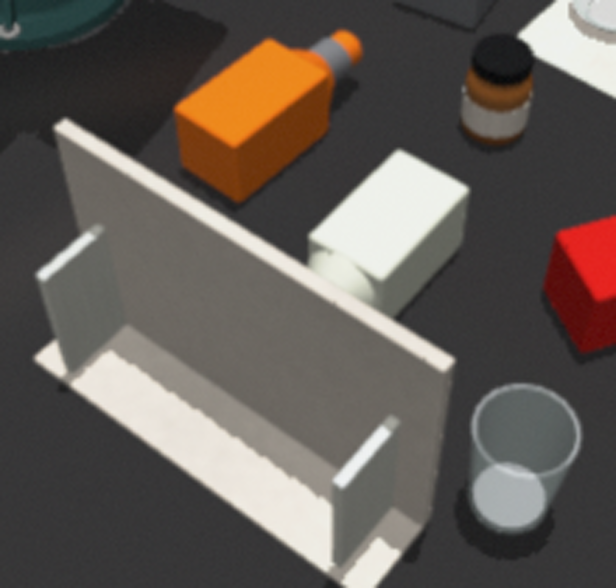

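```bash
python3 - <<'E'
from h import *
s=np.load('pics/top0.png.npz')
z=lambda L:[[130+a/3.3,90+b/3.1] for a,b in L]
for n,uv,h in [('body',[(268,317),(433,298),(448,393),(282,412)],.072),('collar',[(497,318),(497,364),(478,341),(515,340)],.036),('ptop',[(545,338)],.036),('panel top front',[(575,72),(648,552)],.2),('panel bot front',[(555,140),(613,532)],0.),('jar',[(77,421)],.085),('beaker rim',[(488,72)],.095)]:
    P=onz(s,z(uv),h); print(n,P.round(4).tolist(), P.mean(0).round(4))
    if len(P)==2: d=P[0]-P[1]; print(np.linalg.norm(d),np.degrees(np.arctan2(d[1],d[0])))
    if n=='body':
        for i in range(4): d=P[(i+1)%4]-P[i]; print(np.linalg.norm(d).round(4),np.degrees(np.arctan2(d[1],d[0])).round(2))
s=np.load('pics/side0.png.npz')
z=lambda L:[[130+a/2.8,90+b/2.8] for a,b in L]
for n,uv,h in [('panel top back',[(50,130),(445,368)],.2),('panel front',[(66,120),(452,360)],.2),('body',[(310,235),(400,151),(467,188),(380,278)],.072)]:
    print(n,onz(s,z(uv),h).round(4).tolist())
E
```

```text
body [[0.5385, 0.0631, 0.072], [0.5553, -0.0522, 0.072], [0.4847, -0.0643, 0.072], [0.4679, 0.0509, 0.072]] [ 0.5116 -0.0006  0.072 ]
0.1166 -81.7
0.0716 -170.28
0.1164 98.31
0.0716 9.84
collar [[0.545, -0.0983, 0.036], [0.5095, -0.099, 0.036], [0.5269, -0.085, 0.036], [0.5283, -0.1116, 0.036]] [ 0.5274 -0.0985  0.036 ]
ptop [[0.5303, -0.1332, 0.036]] [ 0.5303 -0.1332  0.036 ]
panel top front [[0.6935, -0.139, 0.2], [0.3796, -0.1871, 0.2]] [ 0.5365 -0.163   0.2   ]
0.3175908810108092 8.718881320047224
panel bot front [[0.6936, -0.1405, 0.0], [0.3825, -0.1877, 0.0]] [ 0.5381 -0.1641  0.    ]
0.3147235394883857 8.6281180707804
jar [[0.4574, 0.1911, 0.085]] [0.4574 0.1911 0.085 ]
beaker rim [[0.722, -0.0869, 0.095]] [ 0.722  -0.0869  0.095 ]
panel top back [[0.3836, -0.1985, 0.2], [0.6971, -0.1457, 0.2]]
panel front [[0.3831, -0.1851, 0.2], [0.6961, -0.1387, 0.2]]
body [[0.49, -0.0608, 0.072], [0.4741, 0.0538, 0.072], [0.5392, 0.0636, 0.072], [0.5565, -0.0513, 0.072]]
```

>>> {"fn": "send_rows", "kwargs": {
  "rows": [10,10,30,0,0,6,1,20,25,30,0,0,9,1,25,32,20,0,0,10,1,25,36,10,0,0,10,1,25,36,0,0,0,10,1,25,36,0,0,0,10,1,25,36,0,0,0,10,1,25,36,0,0,0,9.5,1]
}}

```text
time: 1.1
tool_pos: [0.4031, -0.2546, 0.295]
ee_rot: [-3.141, 0.0, 0.152]
wrist_force: [1.5, -0.6, 0.6]
width: 0.0939
```

>>> {"fn": "send_rows", "kwargs": {
  "rows": [25,31,0,0,0,0,1,25,31,0,0,0,0,1,25,31,0,0,0,0,1,25,31,0,-7.9,-1.2,0,1,24,34,0,-7.9,-1.2,0,1,0,0,0,-7.9,-1.2,0,1,0,0,0,-7.9,-1.2,0,1,0,0,0,-7.9,-1.2,0,1]
}}

```text
time: 2.1
tool_pos: [0.5267, -0.0973, 0.2956]
ee_rot: [2.44, -0.003, 0.149]
wrist_force: [-0.8, -0.9, -1.1]
width: 0.0937
```

```bash
python3 - <<'E'
from h import *
o=get_obs();print(o['joint_positions'].round(3),o['tool_pos'],o['ee_rot'])
E
```

```text
[ 0.14  -0.007  1.454 -0.705  1.657 -0.085] [ 0.52672158 -0.09730447  0.29556895] [ 2.43999229 -0.00341889  0.14869258]
```

>>> {"fn": "send_rows", "kwargs": {
  "rows": [0,0,0,7.9,1.2,0,1,0,0,0,7.9,1.2,0,1,0,0,-20,7.9,1.2,0,1,0,0,-30,7.9,1.2,0,1,0,0,-40,7.9,1.2,0,1,0,0,-40,0,0,0,1,0,0,-40,0,0,0,1,0,0,-15,0,0,0,1]
}}

```text
time: 3.1
tool_pos: [0.5246, -0.0975, 0.107]
ee_rot: [-3.139, 0.006, 0.146]
wrist_force: [-0.4, 0.5, 0.1]
width: 0.0941
```

```bash
python3 - <<'E'
from h import *
o=get_obs();print(o['joint_positions'].round(3),o['tool_pos'],o['ee_rot'])
for n in ['wrist','top','side']: take(n,n+'1.png')
E
```

```text
[-0.29   0.096  1.558  0.     1.494 -0.436] [ 0.52459639 -0.09753949  0.10701136] [-3.13896768  0.00553999  0.14588358]
```

View pics/wrist1.png

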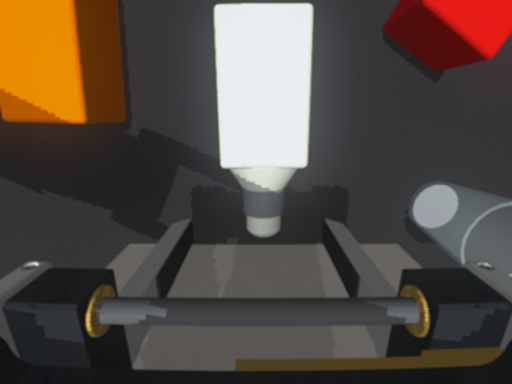

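View pics/side1.png

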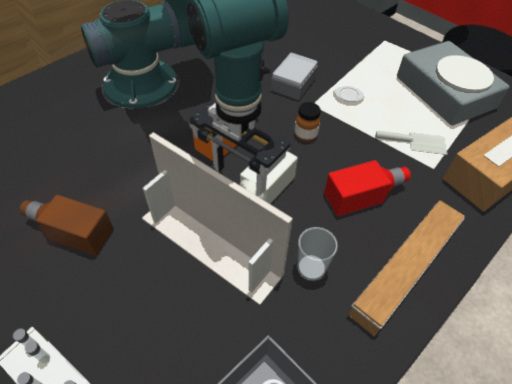

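>>> {"fn": "send_rows", "kwargs": {
  "rows": [1,0,-30,0,0,0,1,0,0,-30,0,0,0,1,0,0,-20,0,0,0,1,0,0,-10,0,0,0,1,0,0,0,0,0,0,0.6,0,0,0,0,0,0,0.5,0,0,0,0,0,0,0.42,0,0,0,0,0,0,0.4]
}}

```text
time: 4.25
tool_pos: [0.5281, -0.0981, 0.0212]
ee_rot: [3.141, -0.001, 0.146]
wrist_force: [0.3, 0.1, 0.7]
width: 0.0576
```

```bash
python3 - <<'E'
from h import *
o=get_obs();print(o['joint_positions'].round(3),o['tool_pos'],o['ee_rot'],o['width'],o['wrist_force'])
for n in ['wrist']: take(n,n+'2.png')
E
```

```text
[-0.289  0.169  1.657 -0.     1.315 -0.435] [ 0.52807403 -0.09805706  0.02118321] [ 3.14105101e+00 -1.15298162e-03  1.46321838e-01] 0.05755707819525675 [0.28742789 0.13656387 0.70483713]
```

View pics/wrist2.png

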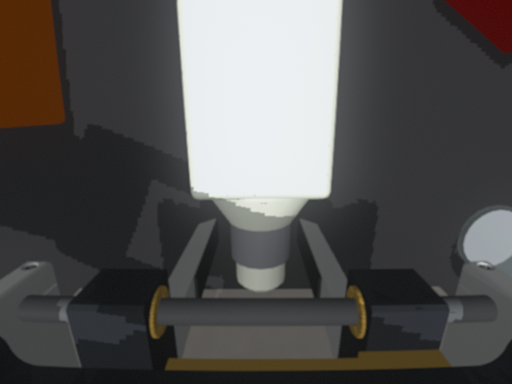

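>>> {"fn": "send_rows", "kwargs": {
  "rows": [0,0,-2,0,0,0,0.4,0,0,0,0,0,0,0.4,0,0,0,0,0,0,0.4,0,0,0,0,0,0,0.4,0,0,0,0,0,0,0.35,0,0,0,0,0,0,0.35,0,0,0,0,0,0,0.35,0,0,0,0,0,0,0.35]
}}

```text
time: 5.3
tool_pos: [0.5277, -0.098, 0.0185]
ee_rot: [3.142, -0.0, 0.146]
wrist_force: [1.8, -0.4, -1.4]
width: 0.0394
```

```bash
cat > t.py <<'E'
import numpy as np
m=np.array([.150,-.989]); prev=None
r=np.radians
def tcp(th,tau,s,o=17.5): 
    return np.r_[m*(s+o*np.sin(r(tau))), 157*np.sin(r(th))+36*np.cos(r(th))-o*np.cos(r(tau))]
E
python3 - <<'E'
from t import *
p=tcp(0,0,0)
for tau in range(4,61,4):
    th=tau-min(2,tau*.3); q=tcp(th,tau,0); print(tau,(q-p).round(1)); p=q
E
```

```text
4 [ 0.2 -1.2  7.7]
8 [ 0.2 -1.2  8.7]
12 [ 0.2 -1.2 10.7]
16 [ 0.2 -1.2 10.5]
20 [ 0.2 -1.1 10.2]
24 [ 0.2 -1.1  9.9]
28 [ 0.2 -1.1  9.5]
32 [ 0.2 -1.   9.1]
36 [ 0.2 -1.   8.6]
40 [ 0.1 -1.   8.1]
44 [ 0.1 -0.9  7.6]
48 [ 0.1 -0.8  7. ]
52 [ 0.1 -0.8  6.4]
56 [ 0.1 -0.7  5.8]
60 [ 0.1 -0.6  5.1]
```

>>> {"fn": "send_rows", "kwargs": {
  "rows": [0.2,-1.2,7.7,-3.96,-0.6,0,0.35,0.2,-1.2,8.7,-3.96,-0.6,0,0.35,0.2,-1.2,10.7,-3.96,-0.6,0,0.35,0.2,-1.2,10.5,-3.96,-0.6,0,0.35,0.2,-1.1,10.2,-3.96,-0.6,0,0.35,0.2,-1.1,9.9,-3.96,-0.6,0,0.35,0,0,0,0,0,0,0.35,0,0,0,0,0,0,0.35]
}}

```text
time: 6.3
tool_pos: [0.5277, -0.1043, 0.075]
ee_rot: [2.725, 0.001, 0.146]
wrist_force: [-0.1, 1.8, -1.7]
width: 0.0394
```

```bash
python3 - <<'E'
from h import *
o=get_obs();print(o['joint_positions'].round(3),o['tool_pos'],o['ee_rot'],o['width'],o['wrist_force'],o['wrist_torque'])
for n in ['wrist','side']: take(n,n+'3.png')
E
```

```text
[-0.04   0.085  1.699 -0.425  1.301 -0.084] [ 0.52767975 -0.1042563   0.07498753] [2.72510439e+00 9.48488376e-04 1.46462547e-01] 0.039400636500071695 [-0.06236618  1.7538753  -1.70218337] [0.85838003 0.23053927 0.07172945]
```

View pics/wrist3.png

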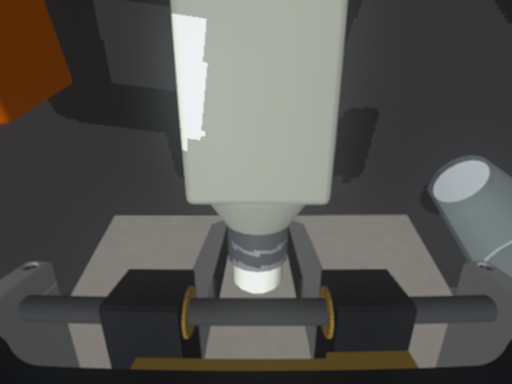

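View pics/side3.png

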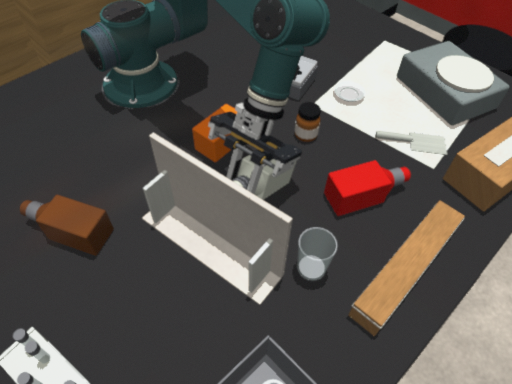

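>>> {"fn": "send_rows", "kwargs": {
  "rows": [0.2,-1.1,9.5,-3.96,-0.6,0,0.35,0.2,-1,9.1,-3.96,-0.6,0,0.35,0.2,-1,8.6,-3.96,-0.6,0,0.35,0.1,-1,8.1,-3.96,-0.6,0,0.35,0.1,-0.9,7.6,-3.96,-0.6,0,0.35,0.1,-0.8,7,-3.96,-0.6,0,0.35,0.1,-0.8,6.4,-3.96,-0.6,0,0.35,0,0,0,0,0,0,0.35]
}}

```text
time: 7.4
tool_pos: [0.5304, -0.1117, 0.1325]
ee_rot: [2.233, -0.003, 0.149]
wrist_force: [-0.0, 0.4, -0.6]
width: 0.0395
```

```bash
python3 - <<'E'
from h import *
o=get_obs();print(o['joint_positions'].round(3),o['tool_pos'],o['ee_rot'],o['width'],o['wrist_force'],o['wrist_torque'])
for n in ['wrist','side','top']: take(n,n+'4.png')
E
```

```text
[ 0.21   0.149  1.732 -0.92   1.426  0.286] [ 0.53035724 -0.11165981  0.13252854] [ 2.23259615 -0.00301714  0.14864094] 0.039515805647104496 [-0.03809311  0.35048283 -0.59176775] [ 0.58643145  0.12150026 -0.06704118]
```

View pics/wrist4.png

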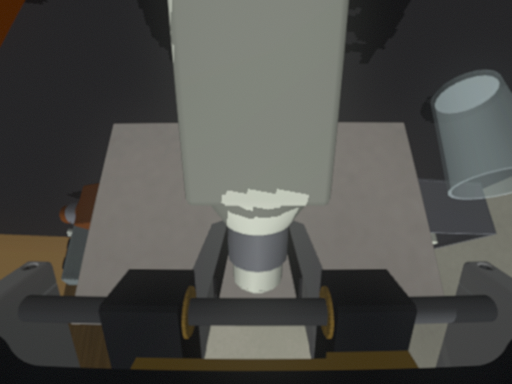

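View pics/side4.png

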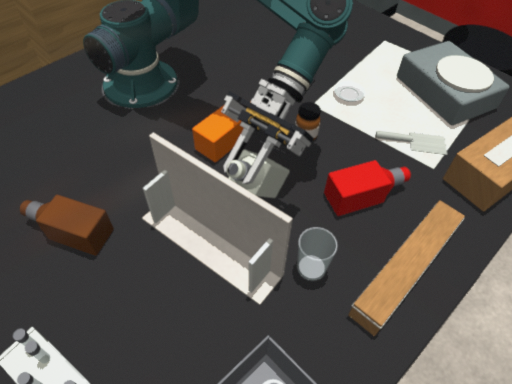

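View pics/top4.png

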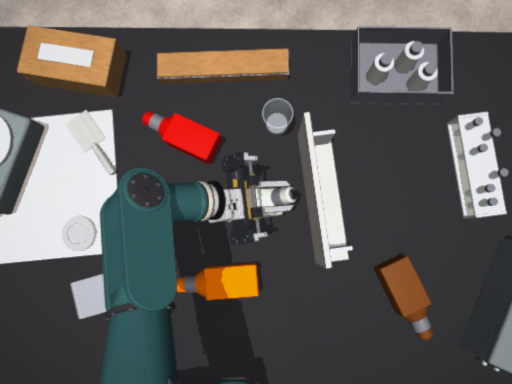

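>>> {"fn": "send_rows", "kwargs": {
  "rows": [0.9,-5.9,0,0,0,0,0.35,0.9,-5.9,0,0,0,0,0.35,0.9,-5.9,0,0,0,0,0.35,0.9,-5.9,0,0,0,0,0.35,0.6,-4,0,0,0,0,0.35,0.3,-2,0,0,0,0,0.35,0,0,0,0,0,0,0.35,0,0,0,0,0,0,0.35]
}}

```text
time: 8.55
tool_pos: [0.5343, -0.1411, 0.1327]
ee_rot: [2.232, -0.003, 0.148]
wrist_force: [-0.5, 1.0, -2.8]
width: 0.0391
```

```bash
python3 - <<'E'
from h import *
o=get_obs();print(o['joint_positions'].round(3),o['tool_pos'],o['ee_rot'],o['width'],o['wrist_force'],o['wrist_torque'])
for n in ['wrist','side','top']: take(n,n+'5.png')
E
```

```text
[ 0.151  0.139  1.743 -0.933  1.382  0.253] [ 0.53434233 -0.14114346  0.13268526] [ 2.23243927 -0.00319785  0.14794419] 0.03912198672745552 [-0.54795939  0.9849603  -2.81385639] [ 0.84755997  0.21302414 -0.05320543]
```

View pics/wrist5.png

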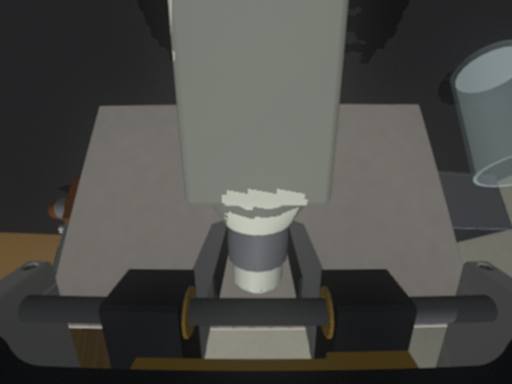

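View pics/top5.png

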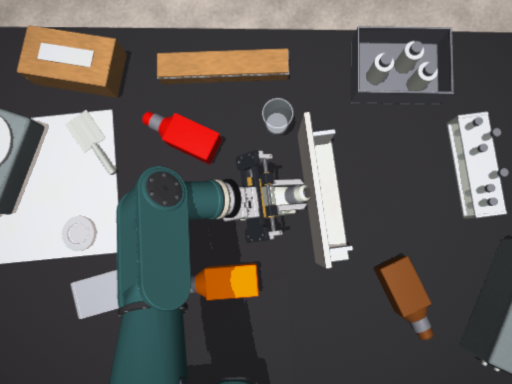

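```bash
python3 - <<'E'
from t import *
p=tcp(50,52.1,30.2)
for th,tau,s in [(51.5,53.5,32),(53,55,33.5),(54.5,56,35),(55.5,57,36.5),(56,57,38)]:
    q=tcp(th,tau,s); print(tau,(q-p).round(1)); p=q
E
```

```text
53.5 [ 0.3 -2.   2.2]
55 [ 0.3 -1.7  2.1]
56 [ 0.3 -1.7  1.9]
57 [ 0.3 -1.7  1.3]
57 [ 0.2 -1.5  0.5]
```

>>> {"fn": "send_rows", "kwargs": {
  "rows": [0.3,-2,2.2,-1.4,-0.2,0,0.35,0.3,-1.7,2.1,-1.4,-0.2,0,0.35,0.3,-1.7,1.9,-1,-0.2,0,0.35,0.3,-1.7,1.3,-1,-0.2,0,0.35,0.2,-1.5,0.5,0,0,0,0.35,0,0,0,0,0,0,0.35,0,0,0,0,0,0,0.35,0,0,0,0,0,0,0.35]
}}

```text
time: 9.7
tool_pos: [0.5357, -0.1487, 0.1401]
ee_rot: [2.149, -0.005, 0.149]
wrist_force: [-2.0, 8.3, -2.0]
width: 0.0393
```

```bash
python3 - <<'E'
from h import *
o=get_obs();print(o['joint_positions'].round(3),o['tool_pos'],o['ee_rot'],o['width'],o['wrist_force'],o['wrist_torque'])
for n in ['wrist','side']: take(n,n+'6.png')
E
```

```text
[ 0.17   0.161  1.755 -1.016  1.399  0.307] [ 0.53568062 -0.14866996  0.14013227] [ 2.14920119 -0.00489177  0.14877185] 0.039312008243026976 [-1.97833181  8.33496761 -1.97438491] [ 1.42035633  0.28909709 -0.22408448]
```

View pics/wrist6.png

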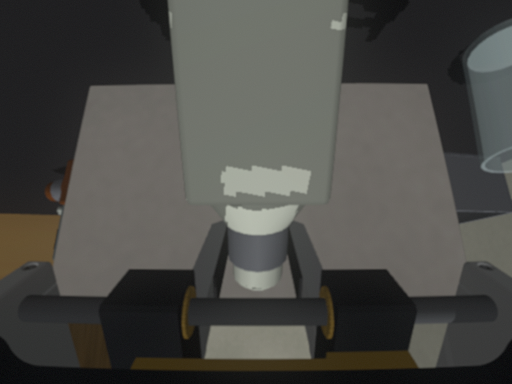

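View pics/side6.png

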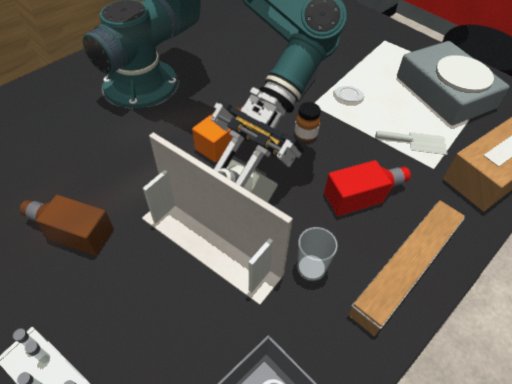

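>>> {"fn": "send_rows", "kwargs": {
  "rows": [0,0,0,0,0,0,0.41,0,0,0,0,0,0,0.41,0.1,-0.7,1,0,0,0,0.41,0.1,-0.7,1,0,0,0,0.41,0.1,-0.7,1,0,0,0,0.41,0,0,1,0,0,0,0.41,0,0,0,0,0,0,0.41,0,0,0,0,0,0,0.41]
}}

```text
time: 10.8
tool_pos: [0.5357, -0.1506, 0.1424]
ee_rot: [2.151, -0.003, 0.149]
wrist_force: [-1.2, 5.9, -6.7]
width: 0.0396
```

```bash
python3 - <<'E'
from h import *
o=get_obs();print(o['joint_positions'].round(3),o['tool_pos'],o['ee_rot'],o['width'],o['wrist_force'],o['wrist_torque'])
for n in ['wrist','side']: take(n,n+'7.png')
E
```

```text
[ 0.165  0.156  1.754 -1.014  1.398  0.298] [ 0.53568177 -0.15064787  0.1423525 ] [ 2.15100879 -0.00325095  0.14939062] 0.039641402498247096 [-1.15500751  5.86669378 -6.68351646] [1.7640404  0.17610516 0.05961705]
```

View pics/wrist7.png

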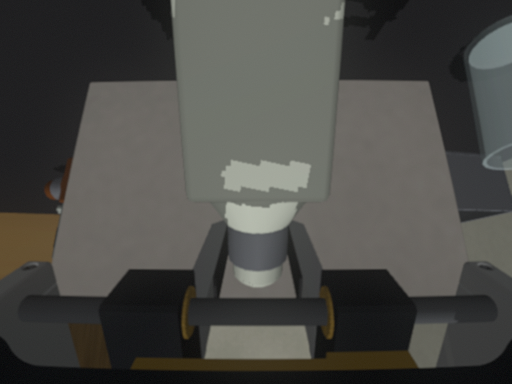

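>>> {"fn": "send_rows", "kwargs": {
  "rows": [0,0,0,0,0,0,0.413,0,0,0,0,0,0,0.413,0,0,0,0,0,0,0.415,0,0,0,0,0,0,0.415,0,0,0,0,0,0,0.417,0,0,0,0,0,0,0.417,0,0,0,0,0,0,0.417,0,0,0,0,0,0,0.417]
}}

```text
time: 11.9
tool_pos: [0.5357, -0.1507, 0.1424]
ee_rot: [2.151, -0.003, 0.149]
wrist_force: [-1.3, 5.8, -6.5]
width: 0.0396
```

```bash
cat > look.sh <<'X'
python3 - <<E
from h import *
o=get_obs();print(o['joint_positions'].round(3),o['tool_pos'],o['ee_rot'],o['width'],o['wrist_force'],o['wrist_torque'])
for n in '$2'.split(','): take(n,n+'$1.png')
E
X
bash look.sh 8 wrist
```

```text
[ 0.165  0.156  1.754 -1.014  1.398  0.298] [ 0.53567373 -0.15065734  0.14237381] [ 2.15098975 -0.00325508  0.14936349] 0.03963606646926847 [-1.3038293   5.80871883 -6.54318   ] [1.77998111 0.23123027 0.04486543]
```

View pics/wrist8.png

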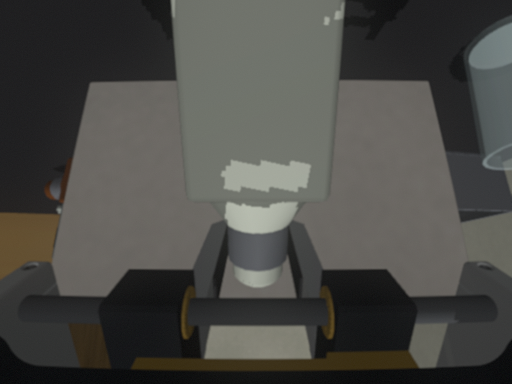

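>>> {"fn": "send_rows", "kwargs": {
  "rows": [0,0,0,0,0,0,0.419,0,0,0,0,0,0,0.419,0,0,0,0,0,0,0.42,0,0,0,0,0,0,0.42,0,0,0,0,0,0,0.421,0,0,0,0,0,0,0.421,0,0,0,0,0,0,0.422,0,0,0,0,0,0,0.422]
}}

```text
time: 12.95
tool_pos: [0.5357, -0.1508, 0.1427]
ee_rot: [2.151, -0.003, 0.149]
wrist_force: [-0.6, 6.2, -5.6]
width: 0.04
```

```bash
bash look.sh 9 wrist
```

```text
[ 0.165  0.156  1.754 -1.014  1.398  0.298] [ 0.53572174 -0.15082084  0.14265242] [ 2.15053194 -0.00340969  0.14919518] 0.04000593997831404 [-0.59479059  6.18606866 -5.6037769 ] [1.73228565 0.1863152  0.11074463]
```

View pics/wrist9.png

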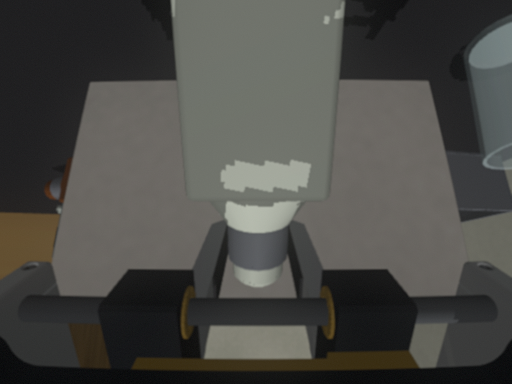

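>>> {"fn": "send_rows", "kwargs": {
  "rows": [0,0,0,0,0,0,0.423,0.1,-0.7,0.7,0,0,0,0.423,0.1,-0.7,0.7,0,0,0,0.423,0.1,-0.7,0.7,0,0,0,0.423,0.1,-0.7,0.7,0,0,0,0.423,0,0,0,0,0,0,0.423,0,0,0,0,0,0,0.423,0,0,0,0,0,0,0.423]
}}

```text
time: 14.0
tool_pos: [0.5366, -0.1549, 0.1478]
ee_rot: [2.147, -0.005, 0.148]
wrist_force: [-1.5, 2.9, -0.8]
width: 0.0401
```

```bash
bash look.sh 10 wrist
```

```text
[ 0.158  0.151  1.751 -1.018  1.398  0.29 ] [ 0.53657574 -0.15485128  0.14783444] [ 2.14704491 -0.00512986  0.1480897 ] 0.040063013989377415 [-1.50867009  2.85251665 -0.79645453] [ 0.87471381  0.13465301 -0.16420575]
```

View pics/wrist10.png

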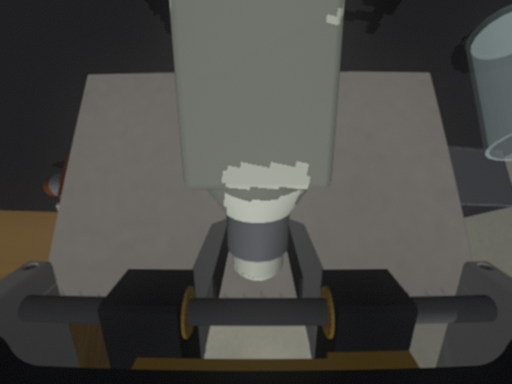

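>>> {"fn": "send_rows", "kwargs": {
  "rows": [0,-0.3,1,0,0,0,0.422,0,-0.3,1,0,0,0,0.422,0,-0.3,1,0,0,0,0.422,0.1,-0.3,1,0,0,0,0.422,0.1,-0.3,1,0,0,0,0.422,0,0,0,0,0,0,0.422,0,0,0,0,0,0,0.422,0,0,0,0,0,0,0.422]
}}

```text
time: 15.05
tool_pos: [0.5367, -0.1564, 0.1529]
ee_rot: [2.147, -0.005, 0.148]
wrist_force: [-1.7, 2.6, -1.7]
width: 0.0396
```

```bash
bash look.sh 11 wrist,side
```

```text
[ 0.155  0.144  1.747 -1.017  1.401  0.279] [ 0.53670143 -0.1564073   0.15289508] [ 2.14695689 -0.00509585  0.14787355] 0.03961110983212678 [-1.65514153  2.62494393 -1.71782925] [ 0.89290723  0.09964445 -0.1305247 ]
```

View pics/wrist11.png

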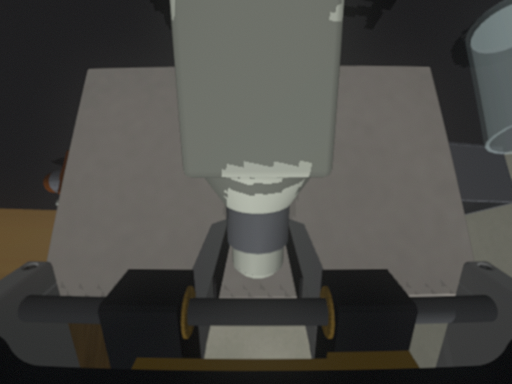

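View pics/side11.png

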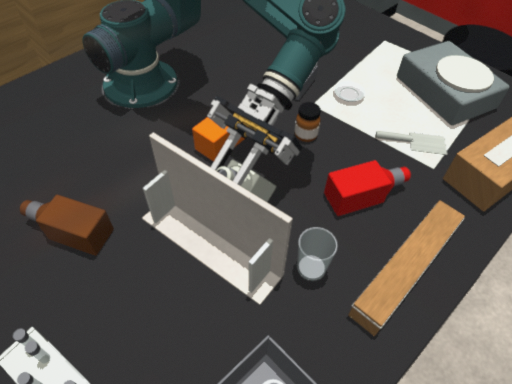

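```bash
cat > wr.py <<'E'
from h import *
from scipy.spatial.transform import Rotation as R
def world(f,pos,rpy,uv,Z):
    s=np.load(f'pics/{f}.png.npz'); K=s['intrinsics'];D=s['distortion']
    n=cv2.undistortPoints(np.array(uv,float).reshape(-1,1,2),K,D).reshape(-1,2)
    p=np.c_[n,np.ones(len(n))]*Z
    T=s['T_tool_cam']; q=p@T[:3,:3].T+T[:3,3]
    return q@R.from_euler('xyz',rpy).as_matrix().T+pos
def edge(f,pos,rpy,a,b,w=.072):
    s=np.load(f'pics/{f}.png.npz'); K=s['intrinsics'];D=s['distortion']
    n=cv2.undistortPoints(np.array([a,b],float).reshape(-1,1,2),K,D).reshape(-1,2)
    return world(f,pos,rpy,[a,b],w/np.linalg.norm(n[0]-n[1]))
E
python3 - <<'E'
from wr import *
m=np.array([.150,-.989])
for f,p,r,a,b in [('wrist2',[0.52807,-0.09806,0.02118],[3.14105,-.00115,.1463],(190,194),(332,194)),
 ('wrist4',[.53036,-.11166,.13253],[2.2326,-.003,.14864],(186,204),(332,204)),
 ('wrist11',[.5367,-.15641,.1529],[2.14696,-.0051,.1479],(183,176),(331,176))]:
    P=edge(f,p,r,a,b).mean(0); d=m@(P[:2]-[.537,-.163]); print(f,P.round(4),'dist panel',-d)
E
```

```text
wrist2 [ 0.5228 -0.0552  0.0702] dist panel 0.10876715182972055
wrist4 [ 0.5204 -0.0453  0.1346] dist panel 0.11885897687231965
wrist11 [ 0.525  -0.0847  0.1366] dist panel 0.07925839299413427
```

```bash
python3 - <<'E'
import cv2
a=cv2.imread('pics/side11.png')[125:225,180:310]; cv2.imwrite('pics/side11z.png',cv2.resize(a,None,fx=6,fy=6,interpolation=cv2.INTER_CUBIC))
E
```

```text
(no output)
```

View pics/side11z.png

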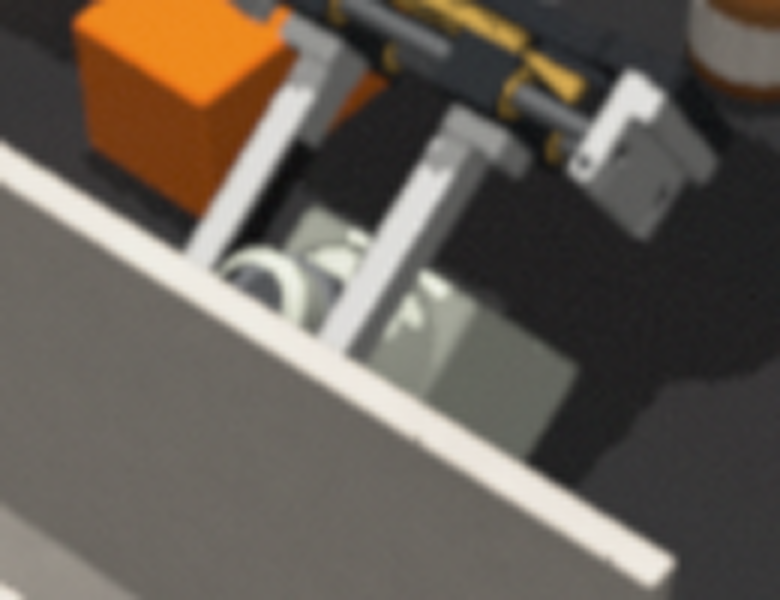

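```bash
python3 - <<'E'
from h import *
s=np.load('pics/side11.png.npz')
n=np.array([-.15,.989]); q=np.array([.537,-.163])
uv=lambda a,b:[[180+a/6,125+b/6]]
for z in [0,.005]: P=onz(s,uv(528,462),z)[0]; print('E',z,P.round(4),'d',n@(P[:2]-q),'x',(P[:2]-q)@[.989,.15])
for z in [0.01,.02,.03,.04,.05]: P=onz(s,uv(577,370),z)[0]; print('F',z,P.round(4),'d',n@(P[:2]-q),'x',(P[:2]-q)@[.989,.15])
for z in [.12,.13,.137,.14]: P=onz(s,uv(475,300),z)[0]; print('S',z,P.round(4),'d',n@(P[:2]-q),'x',(P[:2]-q)@[.989,.15])
E
```

```text
E 0 [ 0.5474 -0.0311  0.    ] d 0.12891201612438058 x 0.030082246609022655
E 0.005 [ 0.5499 -0.0339  0.005 ] d 0.12578086676289038 x 0.03211666311347423
F 0.01 [0.5343 0.0079 0.01  ] d 0.16945562706402964 x 0.02298082034037339
F 0.02 [0.5395 0.0018 0.02  ] d 0.16256897136345613 x 0.027198656527971987
F 0.03 [ 0.5447 -0.0044  0.03  ] d 0.15568231566288263 x 0.03141649271557047
F 0.04 [ 0.5499 -0.0106  0.04  ] d 0.14879565996230915 x 0.035634328903168956
F 0.05 [ 0.5551 -0.0168  0.05  ] d 0.14190900426173564 x 0.039852165090767555
S 0.12 [ 0.5475 -0.0634  0.12  ] d 0.09697030648778816 x 0.02532832771947892
S 0.13 [ 0.5534 -0.0695  0.13  ] d 0.09003256329844309 x 0.030234784247400642
S 0.137 [ 0.5575 -0.0738  0.137 ] d 0.08517614306590152 x 0.03366930381694593
S 0.14 [ 0.5593 -0.0756  0.14  ] d 0.083094820109098 x 0.03514124077532248
```

>>> {"fn": "send_rows", "kwargs": {
  "rows": [0,0.5,-1,0,0,0,0.425,0,0.5,-1,0,0,0,0.428,0,0,0,0,0,0,0.44,0,0,0,0,0,0,0.47,0,0,0,0,0,0,0.55,0,0,0,0,0,0,0.7,0,0,0,0,0,0,0.9,0,0,0,0,0,0,0.9]
}}

```text
time: 16.15
tool_pos: [0.5367, -0.1551, 0.1503]
ee_rot: [2.148, -0.005, 0.148]
wrist_force: [0.2, 0.4, 0.3]
width: 0.0779
```

```bash
bash look.sh 12 wrist,side;  python3 - <<'E'
import cv2
a=cv2.imread('pics/side12.png')[125:225,180:310]; cv2.imwrite('pics/side12z.png',cv2.resize(a,None,fx=6,fy=6,interpolation=cv2.INTER_CUBIC))
E
```

```text
[ 0.157  0.148  1.748 -1.017  1.4    0.284] [ 0.5366578  -0.15511698  0.15028926] [ 2.14792566 -0.00471453  0.14825421] 0.07788970686233494 [0.2234075  0.35498453 0.3384236 ] [ 0.34657471 -0.03282603 -0.00880775]
```

View pics/wrist12.png

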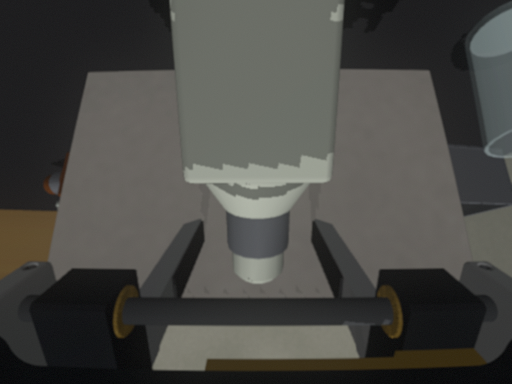

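View pics/side12z.png

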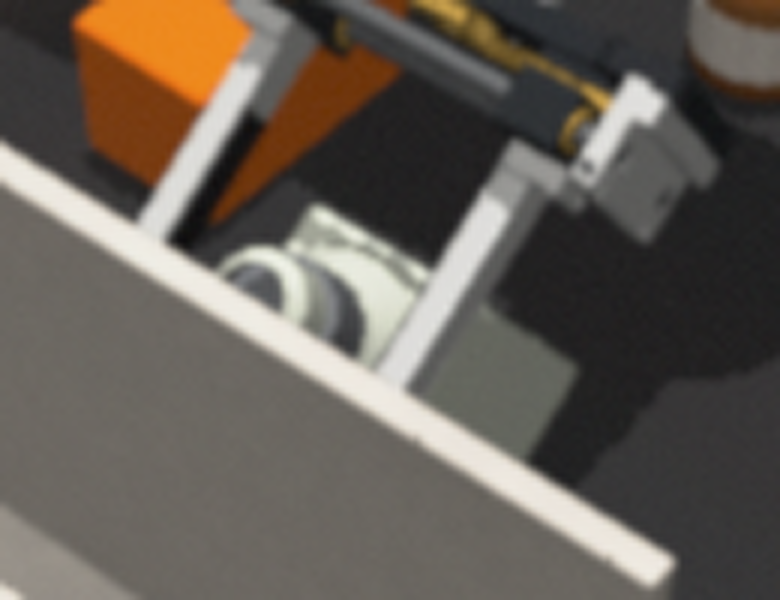

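```bash
python3 - <<'E'
from wr import *
pos=[.5367,-.15512,.15029];rpy=[2.1479,-.0047,.1483]
n=np.array([-.15,.989]); q=np.array([.537,-.163])
for nm,a,b,w in [('collar',(226.5,230),(289,230),.040),('shoulder',(183,180),(332,180),.072),('plunger',(234,268),(284,268),.034)]:
    P=edge('wrist12',pos,rpy,a,b,w).mean(0); print(nm,P.round(4),'d',n@(P[:2]-q))
E
```

```text
collar [ 0.5325 -0.1318  0.153 ] d 0.03157423452645752
shoulder [ 0.5252 -0.0831  0.1363] d 0.08081320050399636
plunger [ 0.5359 -0.1492  0.1763] d 0.013781188878313158
```

>>> {"fn": "send_rows", "kwargs": {
  "rows": [-0.5,3,-1,7.3,1.1,0,0.95,-0.5,3,-2,7.3,1.1,0,0.95,-0.5,3.5,-3,7.3,1.1,0,0.95,-0.5,3.5,-4,7.3,1.1,0,0.95,-0.5,3,-4.3,7.3,1.1,0,0.95,0,0,0,0,0,0,0.6,0,0,0,0,0,0,0.5,0,0,0,0,0,0,0.46]
}}

```text
time: 17.25
tool_pos: [0.5337, -0.1382, 0.1351]
ee_rot: [2.792, -0.001, 0.147]
wrist_force: [-0.2, -0.6, -0.7]
width: 0.0624
```

```bash
bash look.sh 13 wrist
```

```text
[-0.148  0.048  1.595 -0.339  1.402 -0.253] [ 0.53369594 -0.13821739  0.13513835] [ 2.79178634e+00 -1.24606433e-03  1.47067147e-01] 0.06241075701097669 [-0.17247509 -0.60708785 -0.68322121] [ 0.12743883 -0.08844752  0.0563725 ]
```

View pics/wrist13.png

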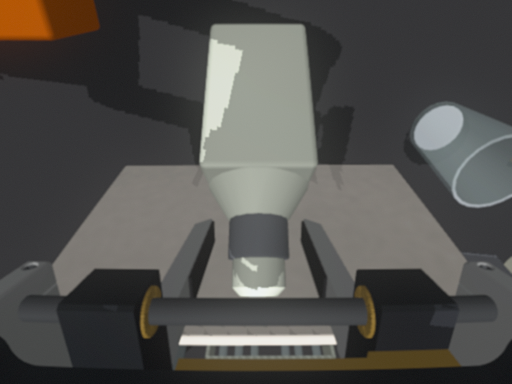

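>>> {"fn": "send_rows", "kwargs": {
  "rows": [0,1.5,5,0,0,0,0.5,0,0,0,0,0,0,0.45,0,0,0,0,0,0,0.4,0,0,0,0,0,0,0.35,0,0,0,0,0,0,0.35,0,0,0,0,0,0,0.35,0,0,0,0,0,0,0.35,0,0,0,0,0,0,0.35]
}}

```text
time: 18.3
tool_pos: [0.5343, -0.1376, 0.1413]
ee_rot: [2.792, -0.004, 0.146]
wrist_force: [-0.3, 1.5, 2.9]
width: 0.0393
```

```bash
bash look.sh 14 wrist; python3 - <<'E'
from t import *
print('C0',tcp(57,20,0,0))
p=tcp(57,20,0,12)
# keep plunger touching lightly then d fixed
for i in range(1,12):
    th=57+3*i; tau=20+3*i+min(2,i*.5)
    Dn=lambda t: max(35*np.cos(r(t))+12*np.sin(r(t)),30*np.cos(r(t))+17*np.sin(r(t)))
    s=Dn(57)-Dn(th) if th<75 else Dn(57)-Dn(75)
    q=tcp(min(th,90),tau,s,12); print(th,tau,(q-p).round(1)); p=q
E
```

```text
[-0.147  0.045  1.586 -0.337  1.412 -0.255] [ 0.53432734 -0.13756357  0.14127808] [ 2.79210406 -0.00351469  0.14572929] 0.0392900752261732 [-0.33673293  1.5405667   2.86829633] [0.21716627 0.01034288 0.05009465]
C0 [  0.          -0.         151.27828443]
60 23.5 [ 0.2 -1.5  3. ]
63 27.0 [ 0.2 -1.6  2.6]
66 30.5 [ 0.3 -1.7  2.2]
69 34 [ 0.3 -1.7  1.8]
72 37 [ 0.3 -1.7  1.3]
75 40 [ 0.3 -1.7  0.9]
78 43 [ 0.1 -0.5  0.5]
81 46 [ 0.1 -0.4  0.1]
84 49 [ 0.1 -0.4 -0.3]
87 52 [ 0.1 -0.4 -0.7]
90 55 [ 0.1 -0.4 -1.2]
```

View pics/wrist14.png

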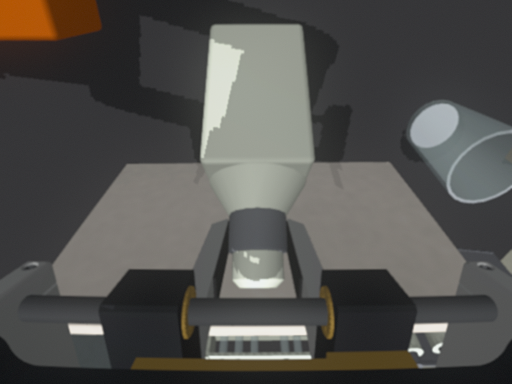

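```bash
python3 - <<'E'
from t import *
p=tcp(57,20,0,12)
for i in range(1,12):
    th=57+3*i; tau=20+3*i+min(2,i*.5)
    D=np.interp(th,[57,66,75,90],[30,28,30,48])
    q=tcp(min(th,90),tau,30-D,12); print(th,tau,(q-p).round(1)); p=q
E
```

```text
60 23.5 [ 0.2 -1.3  3. ]
63 27.0 [ 0.2 -1.3  2.6]
66 30.5 [ 0.2 -1.3  2.2]
69 34 [-0.   0.   1.8]
72 37 [-0.   0.2  1.3]
75 40 [-0.   0.2  0.9]
78 43 [-0.5  3.1  0.5]
81 46 [-0.5  3.1  0.1]
84 49 [-0.5  3.1 -0.3]
87 52 [-0.5  3.2 -0.7]
90 55 [-0.5  3.2 -1.2]
```

>>> {"fn": "send_rows", "kwargs": {
  "rows": [0.2,-1.3,3,-3.46,-0.53,0,0.35,0.2,-1.3,2.6,-3.46,-0.53,0,0.35,0.2,-1.3,2.2,-3.46,-0.53,0,0.35,0,0,1.8,-3.46,-0.53,0,0.35,0,0.2,1.3,-2.97,-0.45,0,0.35,0,0.2,0.9,-2.97,-0.45,0,0.35,0,0,0,0,0,0,0.35,0,0,0,0,0,0,0.35]
}}

```text
time: 19.35
tool_pos: [0.534, -0.1408, 0.1512]
ee_rot: [2.446, -0.003, 0.147]
wrist_force: [0.1, 1.3, -3.4]
width: 0.039
```

```bash
bash look.sh 15 wrist,side;  python3 - <<'E'
import cv2
a=cv2.imread('pics/side15.png')[125:225,180:310]; cv2.imwrite('pics/side15z.png',cv2.resize(a,None,fx=6,fy=6,interpolation=cv2.INTER_CUBIC))
E
```

```text
[ 0.05   0.06   1.674 -0.707  1.382  0.033] [ 0.53404502 -0.14076765  0.15120958] [ 2.4455701  -0.00269095  0.14669129] 0.03899150264652891 [ 0.11129831  1.28810885 -3.37482628] [ 0.91273039  0.0952533  -0.00961185]
```

View pics/wrist15.png

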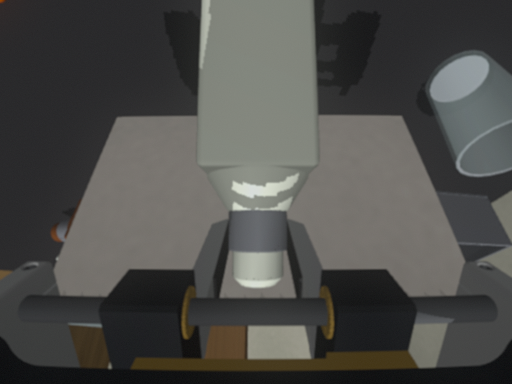

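View pics/side15z.png

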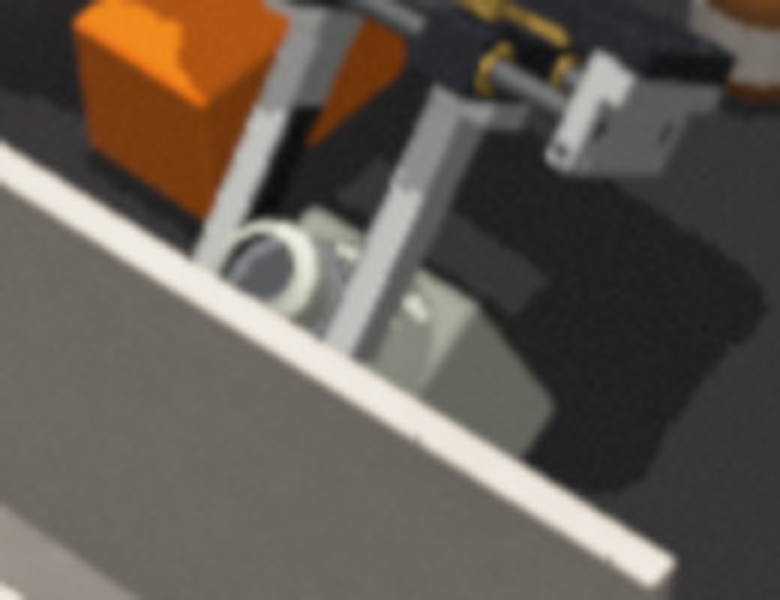

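>>> {"fn": "send_rows", "kwargs": {
  "rows": [-0.5,3.1,0.2,-2.97,-0.45,0,0.35,-0.5,3.1,-0.2,-2.97,-0.45,0,0.35,-0.5,3.1,-0.5,-2.97,-0.45,0,0.35,-0.5,3.2,-0.9,-2.97,-0.45,0,0.35,-0.5,3.2,-1.2,-2.97,-0.45,0,0.35,0,0,0,0,0,0,0.35,0,0,0,0,0,0,0.35,0,0,0,0,0,0,0.35]
}}

```text
time: 20.45
tool_pos: [0.5341, -0.1274, 0.1565]
ee_rot: [2.173, -0.012, 0.147]
wrist_force: [-2.2, -0.1, 9.3]
width: 0.0395
```

```bash
bash look.sh 16 wrist,side;  python3 - <<'E'
import cv2
a=cv2.imread('pics/side16.png')[125:225,180:310]; cv2.imwrite('pics/side16z.png',cv2.resize(a,None,fx=6,fy=6,interpolation=cv2.INTER_CUBIC))
E
```

```text
[ 0.202  0.14   1.727 -0.979  1.442  0.286] [ 0.53407936 -0.12743214  0.15651469] [ 2.17282248 -0.01182435  0.14682233] 0.03949075145292128 [-2.21284658 -0.11884874  9.322332  ] [-1.05739236  0.14459955 -0.3075161 ]
```

View pics/wrist16.png

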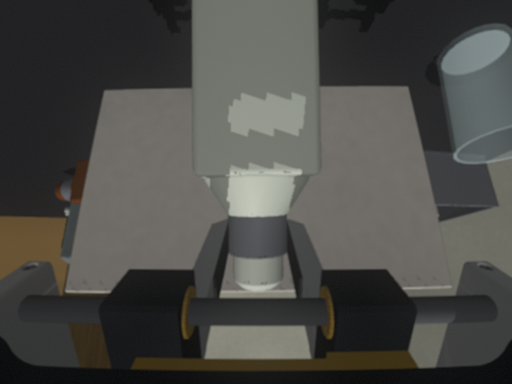

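View pics/side16z.png

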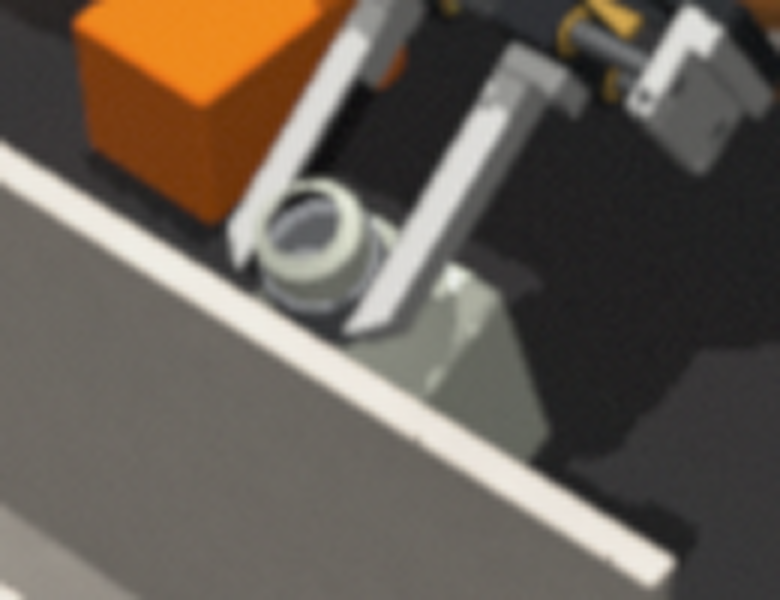

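>>> {"fn": "send_rows", "kwargs": {
  "rows": [0,0,1,0,0,0,0.35,0,0,0.5,0,0,0,0.41,0,0,0,0,0,0,0.42,0,0,0,0,0,0,0.43,0,0,0,0,0,0,0.46,0,0,0,0,0,0,0.6,0,0,0,0,0,0,0.9,0,0,0,0,0,0,0.9]
}}

```text
time: 21.55
tool_pos: [0.5322, -0.1254, 0.1515]
ee_rot: [2.181, -0.005, 0.149]
wrist_force: [0.1, 0.1, -0.3]
width: 0.0696
```

```bash
bash look.sh 17 wrist,side,top;  python3 - <<'E'
import cv2
a=cv2.imread('pics/side17.png')[125:225,180:310]; cv2.imwrite('pics/side17z.png',cv2.resize(a,None,fx=6,fy=6,interpolation=cv2.INTER_CUBIC))
E
```

```text
[ 0.204  0.142  1.731 -0.971  1.44   0.284] [ 0.53222246 -0.12542114  0.15151729] [ 2.18075995 -0.0051314   0.14854448] 0.0696289811527769 [ 0.12341287  0.11017324 -0.25183761] [ 0.36655346 -0.02298923 -0.00226309]
```

View pics/side17z.png

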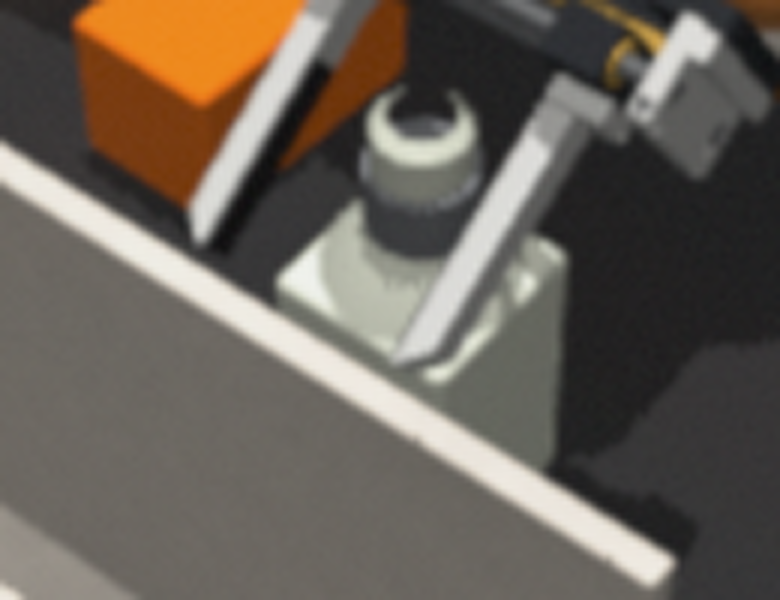

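View pics/top17.png

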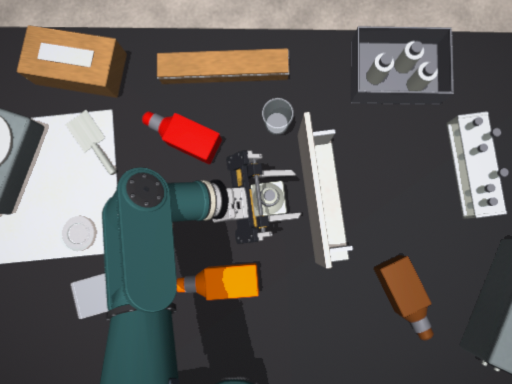

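```bash
python3 - <<'E'
from h import *
n=np.array([-.15,.989]); q=np.array([.537,-.163])
s=np.load('pics/side17.png.npz'); t=np.load('pics/top17.png.npz')
a=[[180+422/6,125+128/6]]
for S,u in [(s,a),(t,[[270,197]])]:
    P=onz(S,u,.192)[0]; print(P,n@(P[:2]-q))
E
python3 - <<'E'
import cv2
a=cv2.imread('pics/top17.png')[140:260,210:350]; cv2.imwrite('pics/top17z.png',cv2.resize(a,None,fx=5,fy=5,interpolation=cv2.INTER_CUBIC))
E
```

```text
[ 0.52830551 -0.07033917  0.192     ] 0.0929457382700179
[ 0.51944842 -0.07226265  0.192     ] 0.09237197543983187
```

View pics/top17z.png

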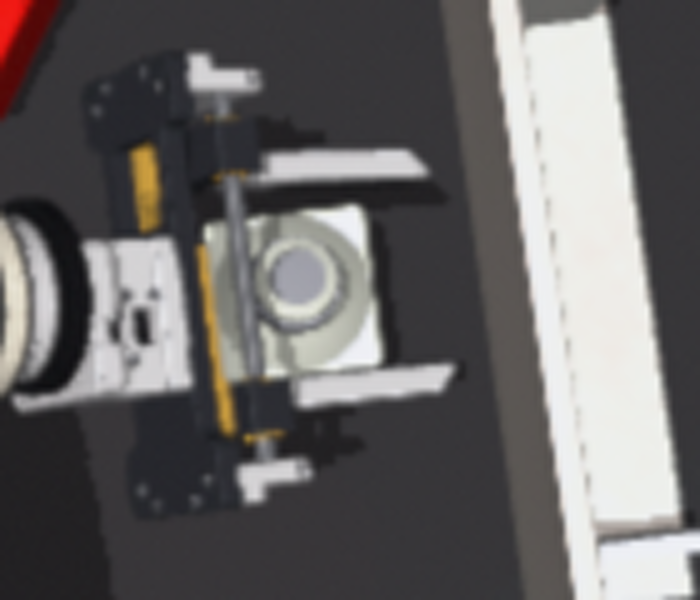

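View pics/wrist17.png

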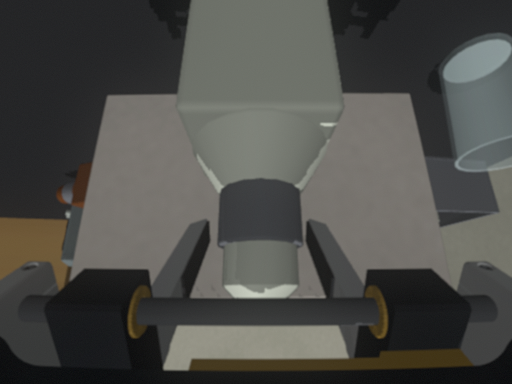

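>>> {"fn": "send_rows", "kwargs": {
  "rows": [-1,6,6,0,0,0,0.95,-1.5,10,8,0,0,0,0.95,-1.5,10,10,0,0,0,0.95,-1.5,10,20,0,0,0,0.95,-1.5,8,35,0,0,0,0.95,0,0,45,8.5,1.3,0,0.5,0,0,20,8.5,1.3,0,0,0,0,0,8.5,1.3,0,0]
}}

```text
time: 22.7
tool_pos: [0.5262, -0.0801, 0.3005]
ee_rot: [2.635, -0.011, 0.149]
wrist_force: [0.1, -0.9, -0.7]
width: 0.0627
```

>>> {"fn": "send_rows", "kwargs": {
  "rows": [0,-5,0,8.5,1.3,0,0,0,-5,0,8.5,1.3,0,0,0,0,0,8.5,1.3,0,0,0,0,0,4,0.6,0,0,0,0,0,0,0,0,0,0,0,0,0,0,0,0,0,0,0,0,0,0,0,0,0,0,0,0,0,0]
}}

```text
time: 23.7
tool_pos: [0.5252, -0.0905, 0.2959]
ee_rot: [-3.132, -0.001, 0.147]
wrist_force: [0.4, 0.2, -0.1]
width: 0.0002
```

```bash
bash look.sh 18 wrist,side,top;  python3 - <<'E'
import cv2
a=cv2.imread('pics/side18.png')[90:240,160:320]; cv2.imwrite('pics/side18z.png',cv2.resize(a,None,fx=4,fy=4,interpolation=cv2.INTER_CUBIC))
E
```

```text
[-0.283  0.051  1.231  0.01   1.862 -0.427] [ 0.52519515 -0.09051884  0.29587708] [-3.13171318e+00 -6.95244580e-04  1.46956216e-01] 0.0001617582876378524 [ 0.36331932  0.17014719 -0.08406484] [-0.06640114 -0.0787837  -0.05611924]
```

View pics/side18z.png

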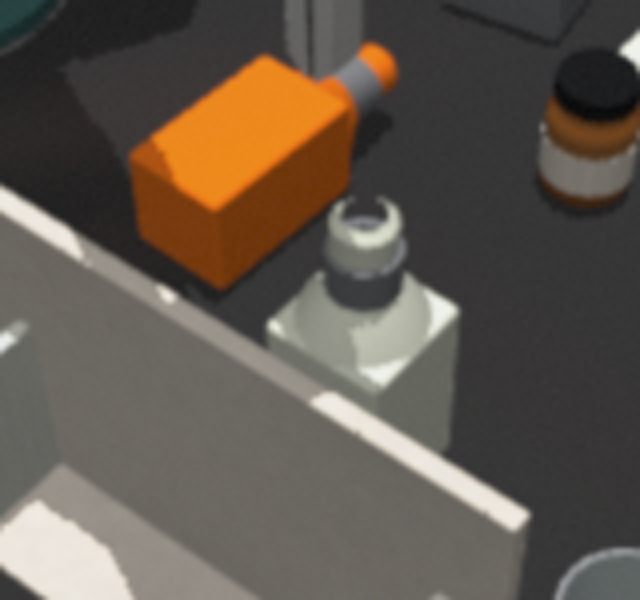

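View pics/wrist18.png

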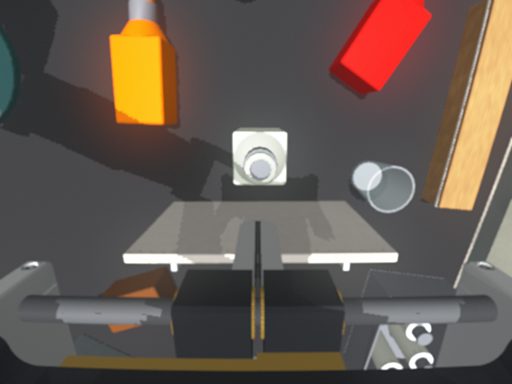

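View pics/top18.png

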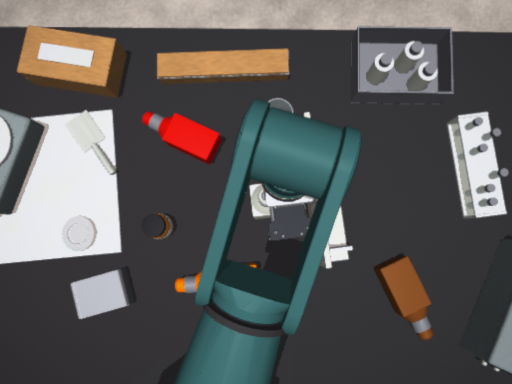

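```bash
python3 - <<'E'
from wr import *
n=np.array([-.15,.989]); q=np.array([.537,-.163])
s=np.load('pics/side18.png.npz')
P=onz(s,[[160+366/4,90+211/4]],.192)[0]; print('side',P,n@(P[:2]-q))
t=np.load('pics/wrist18.png.npz')
pos=np.array([.5252,-.0905,.2959]);rpy=[-3.1317,-.0007,.147]
for uv in [(262,163)]:
    A=world('wrist18',pos,rpy,[uv],0.0)[0];B=world('wrist18',pos,rpy,[uv],1.0)[0]
    k=(.192-A[2])/(B[2]-A[2]); P=A+k*(B-A); print('wrist',P,n@(P[:2]-q))
import cv2
a=cv2.imread('pics/wrist18.png')[110:200,210:310]; cv2.imwrite('pics/wrist18z.png',cv2.resize(a,None,fx=6,fy=6,interpolation=cv2.INTER_CUBIC))
E
```

```text
side [ 0.52301563 -0.06226207  0.192     ] 0.10172746546353044
wrist [ 0.52476379 -0.05803865  0.192     ] 0.10564220204171265
```

View pics/wrist18z.png

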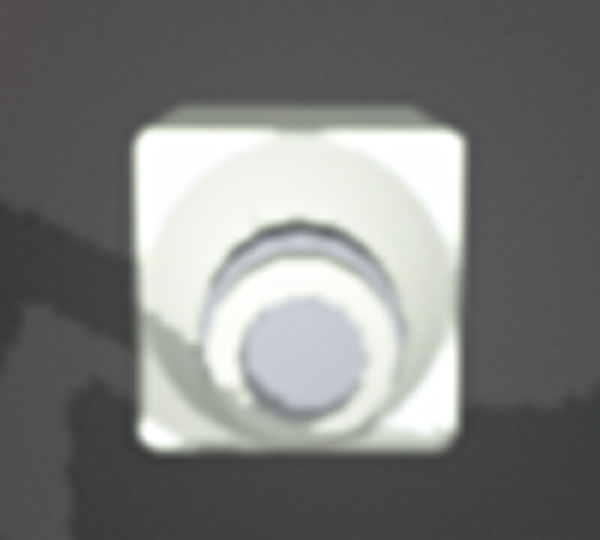

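```bash
python3 - <<'E'
from wr import *
n=np.array([-.15,.989]); q=np.array([.537,-.163])
pos=np.array([.5252,-.0905,.2959]);rpy=[-3.1317,-.0007,.147]
for uv,z in [((260.7,169.2),.192),((260,158),.12)]:
    A=world('wrist18',pos,rpy,[uv],0.0)[0];B=world('wrist18',pos,rpy,[uv],1.0)[0]
    k=(z-A[2])/(B[2]-A[2]); P=A+k*(B-A); print('wrist',P,n@(P[:2]-q))
E
```

```text
wrist [ 0.52439153 -0.06488027  0.192     ] 0.09893168821526996
wrist [ 0.52424597 -0.06381823  0.12      ] 0.10000387323239072
```

>>> {"fn": "send_rows", "kwargs": {
  "rows": [-1,14,0,0,0,0,0,0,13,0,0,0,0,0,0,0,-25,0,0,0,0,0,0,-25,0,0,0,0,0,0,-20,0,0,0,0,0,0,-12,0,0,0,0,0,0,-8,0,0,0,0,0,0,0,0,0,0,0]
}}

```text
time: 24.85
tool_pos: [0.5242, -0.0642, 0.2056]
ee_rot: [-3.131, -0.0, 0.146]
wrist_force: [0.2, 0.2, 0.7]
width: 0.0004
```

```bash
bash look.sh 19 side,wrist;  python3 - <<'E'
import cv2
a=cv2.imread('pics/side19.png')[90:240,160:320]; cv2.imwrite('pics/side19z.png',cv2.resize(a,None,fx=4,fy=4,interpolation=cv2.INTER_CUBIC))
E
```

```text
[-0.236  0.04   1.42   0.01   1.685 -0.38 ] [ 0.52418978 -0.06423311  0.20556497] [-3.13121400e+00 -1.73766757e-04  1.45524812e-01] 0.0003720495243651511 [0.1779672  0.18709578 0.69968592] [-0.02611721 -0.00596589 -0.06514783]
```

View pics/side19z.png

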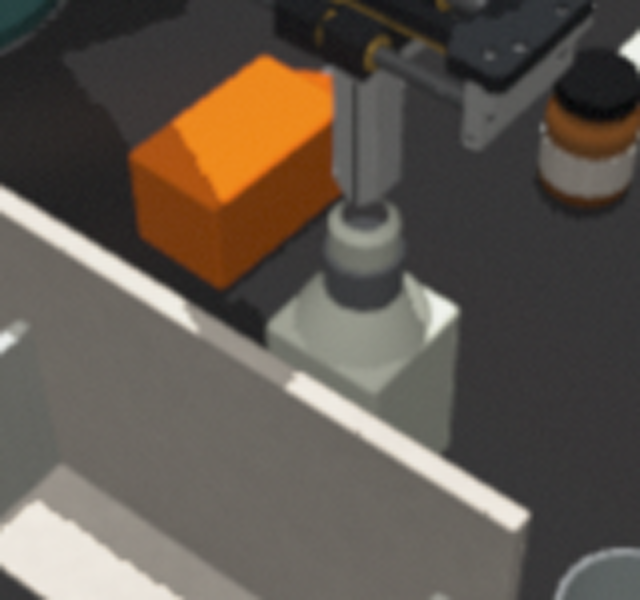

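View pics/wrist19.png

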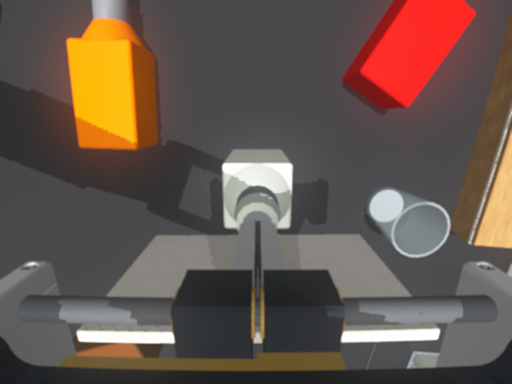

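>>> {"fn": "send_rows", "kwargs": {
  "rows": [0,0,-6,0,0,0,0,0,0,-6,0,0,0,0,0,0,-4,0,0,0,0,0,0,-4,0,0,0,0,0,0,-3,0,0,0,0,0,0,-3,0,0,0,0,0,0,0,0,0,0,0,0,0,0,0,0,0,0]
}}

```text
time: 25.95
tool_pos: [0.5244, -0.0645, 0.1811]
ee_rot: [-3.132, -0.002, 0.145]
wrist_force: [-3.3, -0.7, 6.9]
width: 0.0002
```

>>> {"fn": "send_rows", "kwargs": {
  "rows": [0,0,-1.5,0,0,0,0,0,0,-1,0,0,0,0,0,0,-1,0,0,0,0,0,0,-1,0,0,0,0,0,0,-1,0,0,0,0,0,0,-1,0,0,0,0,0,0,0,0,0,0,0,0,0,0,0,0,0,0]
}}

```text
time: 26.95
tool_pos: [0.5254, -0.0645, 0.1783]
ee_rot: [-3.133, -0.007, 0.146]
wrist_force: [-3.6, 0.8, 17.6]
width: -0.0001
```

>>> {"fn": "send_rows", "kwargs": {
  "rows": [0,0,-1,0,0,0,0,0,0,-1,0,0,0,0,0,0,-1,0,0,0,0,0,0,0,0,0,0,0,0,0,0,0,0,0,0,0,0,0,0,0,0,0,0,0,0,0,0,0,0,0,0,0,0,0,0,0]
}}

```text
time: 27.95
tool_pos: [0.5265, -0.0645, 0.1783]
ee_rot: [-3.135, -0.011, 0.146]
wrist_force: [-5.8, 1.9, 24.6]
width: 0.0005
```

>>> {"fn": "send_rows", "kwargs": {
  "rows": [0,0,3,0,0,0,0,0,0,4,0,0,0,0,0,0,5,0,0,0,0,0,0,5,0,0,0,0,0,0,6,0,0,0,0,0,0,10,0,0,0,0,0,0,25,0,0,0,0,0,0,40,0,0,0,0]
}}

```text
time: 28.95
tool_pos: [0.5235, -0.0642, 0.2668]
ee_rot: [-3.13, 0.004, 0.145]
wrist_force: [1.0, -0.0, 0.2]
width: 0.0007
```

>>> {"fn": "send_rows", "kwargs": {
  "rows": [0,0,40,0,0,0,0,-30,30,20,0,0,0,0,-30,40,0,0,0,0,0,-30,40,0,0,0,0,0,-30,40,0,0,0,0,0,0,0,0,0,0,0,0,0,0,0,0,0,0,0,0,0,0,0,0,0,0]
}}

```text
time: 29.95
tool_pos: [0.4049, 0.0847, 0.3276]
ee_rot: [-3.132, 0.001, 0.144]
wrist_force: [0.5, -0.3, 0.3]
width: 0.0006
```

```bash
bash look.sh 20 side,top;  python3 - <<'E'
import cv2
a=cv2.imread('pics/side20.png')[90:240,160:320]; cv2.imwrite('pics/side20z.png',cv2.resize(a,None,fx=4,fy=4,interpolation=cv2.INTER_CUBIC))
E
```

```text
[ 0.06  -0.208  1.41   0.011  1.941 -0.079] [0.40492772 0.08473685 0.32764824] [-3.13151612e+00  5.97872604e-04  1.43675584e-01] 0.0005543042371696119 [ 0.50216608 -0.32509262  0.3279711 ] [-0.01777637 -0.08641135  0.00762664]
```

View pics/side20z.png

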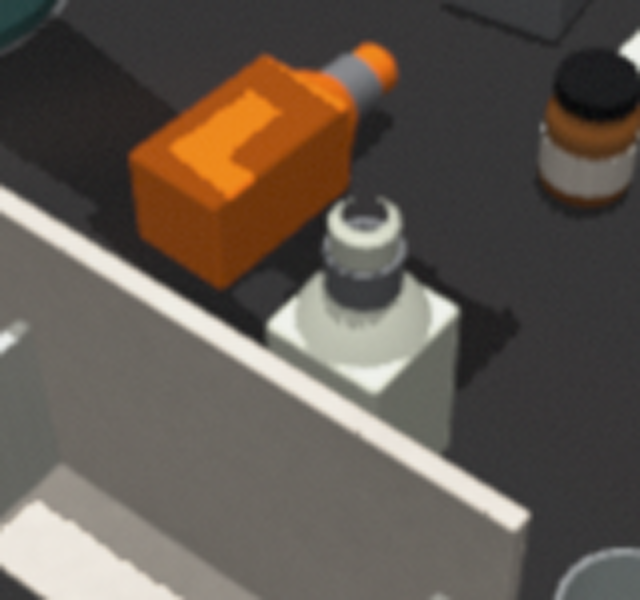

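View pics/top20.png

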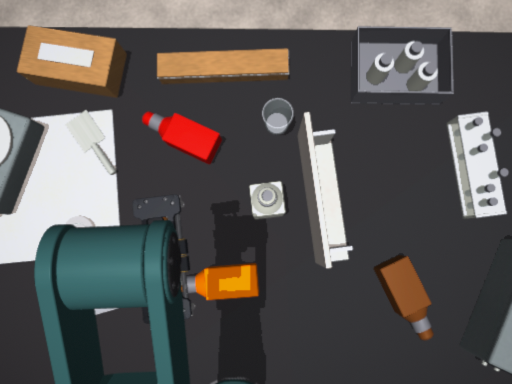

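Bottle is standing, with the plunger back out (same pixels as before the press, about (251,143) in the side view). The jar and beaker are untouched in the side and top views. Handing in.

```bash
python3 -c "
from bench import *
print(close_job())"
```

```text
the job is handed in; nothing more can be done
None
```

The bottle is standing upright in front of the panel, its plunger has been pressed to the stop and has sprung back. I handed the job in at about 30 s.

**What I did:** I pinched the collar, raised the top end and pushed it against the panel; the wrist force rose to about 8 N on contact. One wrist joint limits how far the tool can tilt, so I let the bottle lean on the panel at about 57°. I took the collar again at a smaller tool tilt, brought the bottle upright and released it. Then I pressed the plunger with the fingers shut.

**Last checks:**
- **Plunger:** the tool stopped at 178 mm height with 24.6 N of force, which matches the 14 mm stop. Afterwards the plunger top was back where it had been in the picture.
- **Standing:** the last pictures show the bottle upright, the jar and beaker still standing, and the arm clear of everything.

**What did not go as planned:**
- **Pinch slip:** when I loosened the grip to let the bottle swivel, the fingers slid about 13 mm along the collar instead, so I had to take hold again.
- **Foot on the bench:** I only judged this from forces and rough geometry. For a few seconds during the first push on the panel the wrist carried 6 to 7 N downward, more than the bottle's weight, so the foot may have lifted by a few millimetres then.
- **Distance to the panel:** the bottle stands with its axis about 100 mm from the face. I had aimed for 48 mm; it moved when I released it and drew the tool back.

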